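Pulse the food processor

TASK

Run the food processor on pulse: push the white feed pusher in the lid all the way down, then press the round power key until it stays in, then press the long pulse key all the way down and keep it held down; finish while still holding it. Press each in that order, do not press the small square stop key, do not pull the pusher up, and leave the jar, cup, carrot and slicing disc around the machine where they are.

Things in the scene. Friction and masses are not known exactly. Their poses are not given: they have to be found in the camera images.
- machine: food processor, fixed on the table; place and yaw vary. Origin: centre of its underside; z up, +x from the key deck to the bowl (away from the robot, yaw within 0.35 rad), +y left. White base 330 (x) by 240 (y) mm, its flat top (the deck) 85 mm high. A clear bowl, 170 mm across, stands on the rear, its axis at x = +70 mm, y = 0; black handle on its +y side.
- lid_top (a point): centre of the top of the bowl's grey lid, 197 mm above the table; lid 180 mm across. From here the feed tube, 56 mm across with a 62 mm rim, rises to 250 mm above the table.
- deck (a point): middle of the key row, on the deck, 85 mm above the table. The three keys sit in a row along the machine's y, here and 65 mm to either side; which key has which place varies. The front edge of the lid is 85 mm behind this row.
- pusher_top (a point): centre of the top face of the feed pusher, a white plunger in the feed tube with a flat round flange 58 mm across and 10 mm thick. It starts 288 to 308 mm above the table and is fully home at 260 mm, when the flange sits on the tube's rim.
- pusher (a joint): how far the pusher is pushed down, m: starts at 0.012 to 0.032, fully home at its stop 0.060. It slides straight down against about 4 N of friction and stays where it is left. It counts as home beyond 0.055.
- power_key_top (a point): centre of the top of the power key: round, 30 mm across, grey. Top 99 mm above the table when out, 92 mm when in.
- power_key (a joint): travel of the power key, m: 0 out, 0.007 fully in (stop). Moves straight down against about 3 N of friction and stays in where it is left. It counts as in beyond 0.0055.
- pulse_key_top (a point): centre of the top of the pulse key: long bar, 62 mm along the machine's x by 20 mm, grey. Top 99 mm above the table when out, 92 mm fully down.
- pulse_key (a joint): travel of the pulse key, m: 0 out, 0.007 fully down (stop). Sprung: 1.5 N to start, 5 N fully down, springs back when released. It counts as down beyond 0.005.
- stop_key_top (a point): centre of the top of the stop key: the small square one, 16 by 16 mm, grey, top 99 mm above the table. Not to be pressed.
- stop_key (a joint): travel of the stop key, m: 0 out, 0.007 fully down; sprung like the pulse key. Pressed beyond 0.003 is a fault.
- jar: small closed jar with a steel cap, 48 mm across, 85 mm tall, beside the machine (its +y side); origin at its underside. Leave it where it is.
- cup: small open steel cup, 64 mm across, 60 mm tall, beside the machine (its -y side); origin at its underside. Leave it where it is.
- carrot: carrot, 125 mm long, 30 mm thick, lying beside the machine (its -y side); origin at its underside. Leave it where it is.
- disc: steel slicing disc, 100 mm across, with a hub 30 mm tall, lying beside the machine (its +y side); origin at its underside. Leave it where it is.

How it is judged:
On the way, in this order (a step that is already met when the one before it is completed fails the run):
1. the feed pusher is pushed fully home (value of joint pusher above 0.055 m), for 0.2 s.
2. the round power key is pressed in (value of joint power_key above 0.0055 m), for 0.2 s.
3. the long pulse key is pressed down by the fingers (value of joint pulse_key above 0.005 m and contact force between the fingers and pulse_key above 1.5 N), for 0.3 s.
At the end, for the whole second after the job is handed in: The pusher is home (within 5 mm of its stop), the power key is in (beyond 5.5 of 7 mm), the stop key is out (less than 3 mm), and the fingers hold the pulse key down (beyond 5 of 7 mm, with more than 1.5 N) (all of step 3 and value of joint pusher above 0.055 m and value of joint power_key above 0.0055 m and value of joint stop_key below 0.003 m); the arm keeps its last pose, push and grip.
It fails at once if the power key is pressed (3 mm) before the pusher is home (value of joint power_key above 0.003 m and value of joint pusher below 0.055 m).
It fails at once if the pulse key is pressed (3 mm) before the power key is in (value of joint pulse_key above 0.003 m and value of joint power_key below 0.0055 m).
It fails at once if the stop key is pressed (3 mm) (value of joint stop_key above 0.003 m).
It fails at once if the pusher is pulled up (6 mm or more above where it can start) (value of joint pusher below 0.006 m).
It fails at once if a bystander is lifted, carried or pushed more than 30 mm (distance of any of jar, cup, carrot, disc from where it was at the start of the episode above 0.03 m).
It also fails if it takes over 45 s, if anything falls off the work surface, if the arm or the gripper's body presses on something with over 40 N, if the wrist force passes 120 N, or if a joint passes its speed limit or range.

ROBOT

A 6-joint arm with a two-finger parallel gripper is mounted at the origin on the work surface. World frame = base frame: x ahead of the robot, y to its left, z up, the work surface at z = 0. Lengths are in m, angles in rad, forces in N, time in s.
With the tool pointing down it reaches from about 0.275 to 0.75 m from the base axis. Payload 10.2 kg.
Tool frame: the origin (TCP) lies midway between the tips of the shut fingers; the grasp point (between the pads) lies 19 mm behind it (env.hold_point_z is the distance from the TCP to the grasp point, in m); z points along the fingers, y is the line along which they close (so a half turn about z gives the same grasp; the last joint's range is limited). The gripper opens to 85 mm and grips with 20 to 120 N. Pads are 22 mm wide; open, the fingers measure 114 mm over their backs; the gripper's body (76 mm by 85 mm) begins 54 mm behind the grasp point. The pads swing forward as they close: fully open they stand 13 mm farther back than shut.
Start: joints at [-1.415, 0.313, 1.498, -0, 1.331, -0.223], TCP at [0.194, -0.488, 0.231] pointing down, gripper open.
Joint ranges: [-2.94, 2.94], [-0.97, 2.17], [0.19, 2.56], [-1.23, 4.37], [0.02, 3.11], [-2.88, 2.88]. Speed limits (rad/s): [2.39, 2.39, 3.01, 3.14, 3.14, 3.14].

INTERFACE

Orientations are given as a unit quaternion [x, y, z, w].
In Python, from bench import env, kinematics, monitor, eyes, job gives the robot as it stands. The module is installed in compiled form; this text tells all that it offers. Calls block until the motion is done:
- env.reach(position, orientation): joint-space move of the TCP to a pose.
- env.movel(position, velocity=0.15, frame=None, guard=None): straight line of the TCP; frame=None keeps the orientation; velocity is the mean speed in m/s. With guard (N) it stops when the force on the tool has changed by that much, and returns True; else False.
- env.set_joints(angles): joint-space move.
- env.release() and env.close_gripper(effort=None): open the fingers fully, or close them until they stop; effort is the grip in N (None keeps the last).
- env.hold(seconds).
- kinematics.ik(position, orientation): joint angles nearest the present ones, or None.
- monitor.sense(): the state.
- eyes.grab_frame(name): name is "scene" or "side" or "wrist"; returns a dict with "frame" (384x512x3 uint8, red, green, blue), "mtx" (3x3 intrinsics, pixels), "view" (4x4, takes a point from world to camera coordinates). Camera axes: x right, y down, z forward; pixel columns grow to the right and rows downward; lengths in m; the calibration is good to about 2 mm. A picture is of the moment at which its call begins. There is no depth.
A pose or a line that the arm cannot do raises env.MotionError and nothing moves.
- job.hand_in(): hands the job in; it is judged then, once.
The state is a dict: "clock": time; "joints": joint angles; "qvel": joint speeds; "joint_efforts": joint torques, N m; "position": TCP position; "ee_rot": TCP orientation; "contact_force": force on the tool from outside, world axes, zero at the start; "ft_torque": the same for the moment, N m; "finger_gap": opening from 0.0 (shut) to 1.0 (fully open); "gripper_force": force on a finger pad.
Only numpy, scipy, OpenCV 4.12 (cv2) and the standard library are available. Lean on these libraries where they do the work, as an engineer would, in place of code of your own. Each camera call takes 0.05 s, during which the arm holds its last target. There are 200 camera calls.

## Working session

There is one attempt and no reset: what is moved stays moved. The work goes in short steps, each a Python script; the robot and the scene stay as the last script left them, time stands still between calls to the robot, and variables do not carry over. Pictures are saved under pics/ and viewed, at most 10 in all, crops included, and the job is handed in when it is done.

```bash
mkdir -p pics
python3 - <<'E'
from bench import env,monitor,eyes
import cv2,numpy as np
for n in ("scene","side"):
    f=eyes.grab_frame(n); np.savez(f"pics/{n}0.npz",**f)
    cv2.imwrite(f"pics/{n}0.png",cv2.resize(f["frame"][:,:,::-1],(768,576)))
    print(n,np.linalg.inv(f["view"])[:3,3])
print(monitor.sense()["clock"])
E
```

```text
scene [ 0.69173977 -0.869671    0.98918021]
side [ 0.33420344 -0.45533005  0.88300265]
0.1
```

View pics/scene0.png

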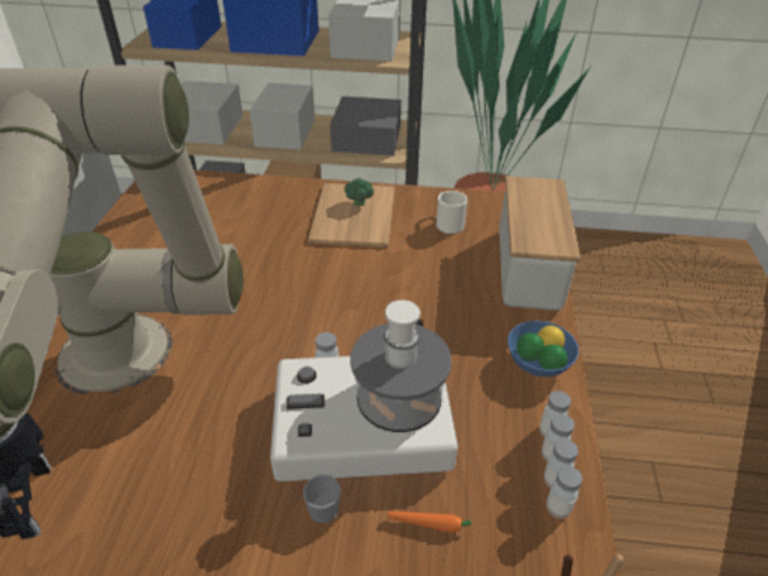

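View pics/side0.png

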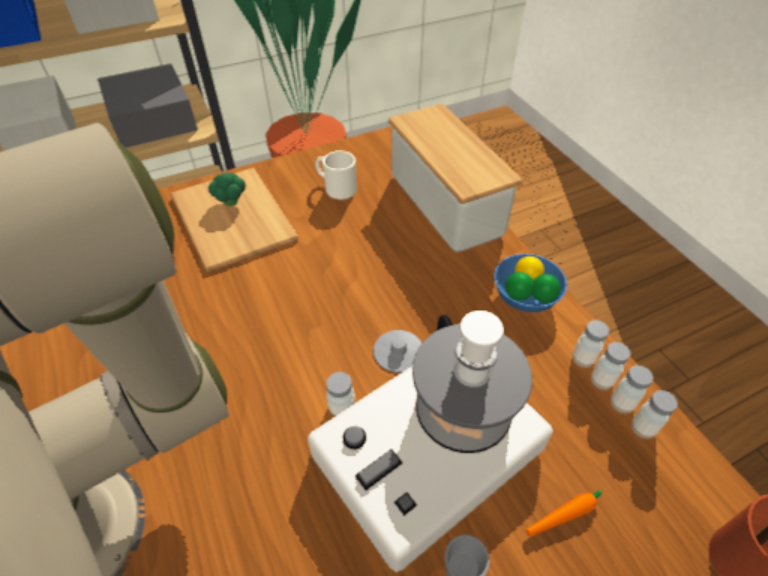

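The scene view shows the power key at (306,375), pulse at (305,401), stop at (305,430) and the pusher top at (403,312). In the side view they are at (354,437), (379,469), (405,503) and (481,328). Next I'll measure them with masks and triangulate.

```bash
cat > h.py <<'E'
import numpy as np,cv2
def tri(fs,ps):
    P=[np.asarray(f["mtx"])@np.asarray(f["view"])[:3] for f in fs]
    A=[r for M,(u,v) in zip(P,ps) for r in (u*M[2]-M[0],v*M[2]-M[1])]
    A=np.array(A); return np.linalg.lstsq(A[:,:3],-A[:,3],rcond=None)[0]
def plane(f,p,z):
    V=np.asarray(f["view"]);c=-V[:3,:3].T@V[:3,3]
    d=V[:3,:3].T@np.linalg.inv(f["mtx"])@[p[0],p[1],1]
    return c+d*(z-c[2])/d[2]
def proj(f,X):
    q=np.asarray(f["mtx"])@(np.asarray(f["view"])@np.append(X,1))[:3]; return q[:2]/q[2]
def blob(mask,seed,r=25):
    n,l,s,c=cv2.connectedComponentsWithStats(mask.astype(np.uint8))
    k=[i for i in range(1,n) if np.hypot(*(c[i]-seed))<r and s[i,4]>15]
    if not k: return None
    i=min(k,key=lambda i:np.hypot(*(c[i]-seed)));return c[i],s[i]
E
python3 - <<'E'
import numpy as np,cv2
from h import *
S=[dict(np.load(f"pics/{n}0.npz")) for n in("scene","side")]
seeds=dict(power=[(306,375),(354,437)],pulse=[(305,401),(379,469)],stop=[(305,430),(405,503)])
pts={}
for k,v in seeds.items():
    b=[blob(f["frame"].max(2)<95,np.array(s)/1.5,8) for f,s in zip(S,v)]
    print(k,[(x[0].round(1),x[1]) for x in b])
    c=[x[0] for x in b]; pts[k]=tri(S,c); print(pts[k].round(4),[plane(f,p,.096).round(4) for f,p in zip(S,c)])
d=pts["power"]-pts["stop"]; yaw=np.arctan2(-d[0],d[1]); mid=pts["pulse"]
print("yaw",yaw,np.linalg.norm(d)); ax=mid[:2]+.175*np.array([np.cos(yaw),np.sin(yaw)]); print("axis",ax)
print("top",tri(S,[(403/1.5,311/1.5),(481.5/1.5,326/1.5)]))
cr=[cv2.resize(f["frame"][int(y/1.5)-30:int(y/1.5)+30,int(x/1.5)-30:int(x/1.5)+30,::-1],(400,400),interpolation=cv2.INTER_NEAREST) for f,(x,y) in zip(S,[(403,320),(481,340)])]
cv2.imwrite("pics/c.png",np.hstack(cr))
E
```

```text
power [(array([204. , 251.8]), array([198, 248,  13,   8,  58], dtype=int32)), (array([236.1, 294.6]), array([229, 287,  15,  13,  76], dtype=int32))]
[ 0.4561 -0.098   0.0847] [array([ 0.46  , -0.1059,  0.096 ]), array([ 0.4528, -0.1048,  0.096 ])]
pulse [(array([203.8, 268.8]), array([191, 263,  26,  10, 144], dtype=int32)), (array([253.6, 314.7]), array([237, 302,  31,  25, 173], dtype=int32))]
[ 0.4706 -0.1625  0.0894] [array([ 0.4728, -0.1668,  0.096 ]), array([ 0.4685, -0.1659,  0.096 ])]
stop [(array([203. , 286.5]), array([199, 283,   9,   8,  70], dtype=int32)), (array([269.9, 335.3]), array([263, 329,  15,  15, 124], dtype=int32))]
[ 0.4815 -0.2205  0.089 ] [array([ 0.4832, -0.2254,  0.096 ]), array([ 0.4801, -0.2226,  0.096 ])]
yaw 0.20482527798392441 0.1251977295926489
axis [ 0.64191222 -0.12694309]
top [ 0.64226245 -0.12148616  0.30403416]
```

View pics/c.png

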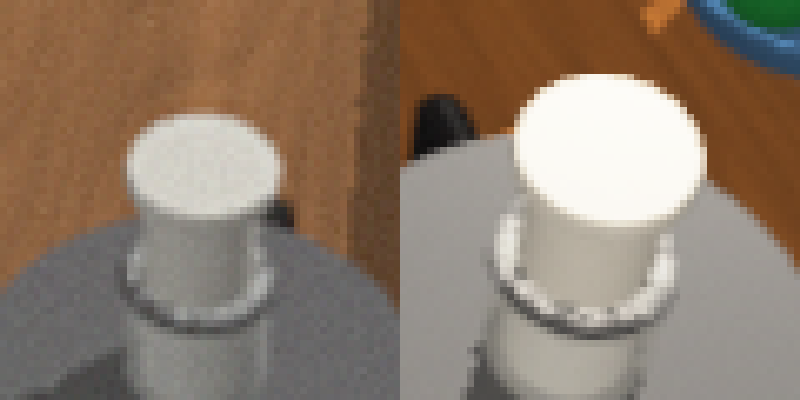

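The crop shows the pusher's top face with its centre near (268.5,207.3) in the scene frame, and triangulation puts it at z≈0.30, which fits the given range. I'll go above the keys for a close look.

```bash
cat >> h.py <<'E'
from scipy.spatial.transform import Rotation as R
def down(yaw,flip=0):  # tool z down, tool x at angle yaw
    return (R.from_euler("z",yaw)*R.from_euler("x",np.pi)).as_quat()
E
python3 - <<'E'
from h import *
from bench import env,monitor,eyes,kinematics as K
s=monitor.sense(); Rt=R.from_quat(s["ee_rot"]); print(Rt.as_matrix().round(2))
f=eyes.grab_frame("wrist"); V=np.array(f["view"]);c=-V[:3,:3].T@V[:3,3]
print("cam in tool",Rt.inv().apply(c-s["position"]).round(3),"cam z in tool",Rt.inv().apply(V[2,:3]).round(2))
for a in (0.205,0.205+np.pi/2,0.205-np.pi/2,0.205+np.pi):
    print(a,[None if (q:=K.ik(p,down(a))) is None else np.round(q,2) for p in ([.642,-.123,.33],[.642,-.123,.26],[.456,-.104,.09],[.45,-.16,.3])])
E
```

```text
[[ 0.93  0.37 -0.  ]
 [ 0.37 -0.93  0.  ]
 [ 0.   -0.   -1.  ]]
cam in tool [ 0.066  0.    -0.142] cam z in tool [-0.26  0.    0.97]
0.205 [array([-0.37,  0.59,  0.83, -0.  ,  1.72,  1.  ]), array([-0.37,  0.6 ,  1.  , -0.  ,  1.55,  1.  ]), array([-0.48,  0.36,  1.84, -0.  ,  0.94,  0.89]), array([-0.59,  0.16,  1.51, -0.  ,  1.47,  0.78])]
1.7757963267948966 [array([-0.37,  0.59,  0.83,  0.  ,  1.72, -0.57]), array([-0.37,  0.6 ,  1.  ,  0.  ,  1.55, -0.57]), array([-0.48,  0.36,  1.84,  0.  ,  0.94, -0.68]), array([-0.59,  0.16,  1.51,  0.  ,  1.47, -0.79])]
-1.3657963267948965 [array([-0.37,  0.59,  0.83, -0.  ,  1.72,  2.57]), array([-0.37,  0.6 ,  1.  , -0.  ,  1.55,  2.57]), array([-0.48,  0.36,  1.84, -0.  ,  0.94,  2.46]), array([-0.59,  0.16,  1.51, -0.  ,  1.47,  2.35])]
3.346592653589793 [array([-0.37,  0.59,  0.83,  0.  ,  1.72, -2.14]), array([-0.37,  0.6 ,  1.  ,  0.  ,  1.55, -2.14]), array([-0.48,  0.36,  1.84,  0.  ,  0.94, -2.25]), array([-0.59,  0.16,  1.51,  0.  ,  1.47, -2.36])]
```

Run:
```python
from h import *
from bench import env,monitor,eyes
env.close_gripper(30)
q=down(.205+np.pi/2)
ims=[]
for i,p in enumerate(([.455,-.175,.30],[.455,-.10,.36])):
    env.reach(p,q) if i==0 else env.movel(p)
    f=eyes.grab_frame("wrist"); np.savez(f"pics/w{i}.npz",**f); ims.append(f["frame"])
s=monitor.sense();print(s["clock"],s["position"],s["finger_gap"])
cv2.imwrite("pics/w.png",cv2.resize(np.hstack(ims)[:,:,::-1],(800,300)))
```

```text
3.3333 [ 0.4548407  -0.1004894   0.35920145] -0.00011181869032819758
```

View pics/w.png

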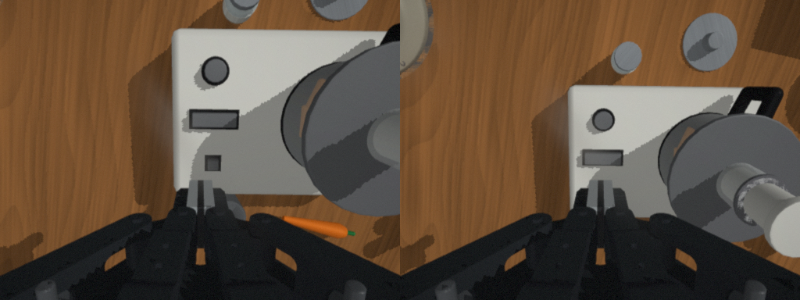

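Left picture: power key at full-resolution (275,91), pulse (274,152), stop (272,208). Right picture: power (259,152), pulse (260,202), with the pusher top cut off at the right edge.

Run:
```python
from h import *
W=[dict(np.load(f"pics/w{i}.npz")) for i in(0,1)]
S=[dict(np.load(f"pics/{n}0.npz")) for n in("scene","side")]
seeds=dict(power=[(275,91),(259,152)],pulse=[(274,152),(260,202)],stop=[(272,208)])
P={}
for k,v in seeds.items():
    b=[blob(cv2.morphologyEx((f["frame"].max(2)<115).astype(np.uint8),cv2.MORPH_OPEN,np.ones((5,5))),s,12) for f,s in zip(W,v)]
    print(k,[(x[0].round(1),x[1]) if x else None for x in b])
    c=[x[0] for x in b if x]
    if len(c)==2: print("tri",tri(W,c).round(4))
    P[k]=np.mean([plane(f,p,.097) for f,p in zip(W,c)],0); print(P[k].round(4),[plane(f,p,.097).round(4)[:2] for f,p in zip(W,c)])
d=P["power"]-P["stop"];yaw=np.arctan2(-d[0],d[1]);print("yaw",yaw,np.linalg.norm(d),"axis",P["pulse"][:2]+.175*np.array([np.cos(yaw),np.sin(yaw)]))
t=[plane(f,p,.30) for f,p in zip(S,[(268.5,207.3),(321,217.5)])];print(t)
```

```text
power [(array([274.9,  90.6]), array([ 257,   72,   37,   38, 1092], dtype=int32)), (array([259.8, 153.1]), array([246, 139,  29,  29, 687], dtype=int32))]
tri [ 0.4576 -0.0915  0.0884]
[ 0.4572 -0.0912  0.097 ] [array([ 0.4571, -0.092 ]), array([ 0.4573, -0.0904])]
pulse [(array([273.6, 152.7]), array([ 242,  140,   64,   27, 1664], dtype=int32)), (array([259. , 201.7]), array([ 233,  191,   53,   22, 1100], dtype=int32))]
tri [ 0.4701 -0.1555  0.0886]
[ 0.4695 -0.1537  0.097 ] [array([ 0.4696, -0.1544]), array([ 0.4695, -0.153 ])]
stop [(array([272.2, 208.4]), array([262, 198,  22,  22, 471], dtype=int32))]
[ 0.4815 -0.216   0.097 ] [array([ 0.4815, -0.216 ])]
yaw 0.19250618522104787 0.1271887609313996 axis [ 0.64127217 -0.12025277]
[array([ 0.64161354, -0.1168258 ,  0.3       ]), array([ 0.64402114, -0.11969607,  0.3       ])]
```

The wrist estimate is nearly overhead and agrees with the pusher axis at (0.642,-0.119). I'll push the pusher home.

Run:
```python
from h import *
from bench import env,monitor,eyes
env.movel([.642,-.119,.335])
print("contact",env.movel([.642,-.119,.275],velocity=.05,guard=3),monitor.sense()["position"].__getitem__(2))
print("home",env.movel([.642,-.119,.252],velocity=.03,guard=22))
s=monitor.sense();print(s["position"],s["contact_force"],s["clock"])
env.hold(.4)
print(monitor.sense()["contact_force"])
f=[eyes.grab_frame(n)["frame"] for n in("scene","side")]
cv2.imwrite("pics/p.png",np.hstack([cv2.resize(f[0][150:350,150:350,::-1],(400,400)),cv2.resize(f[1][150:350,200:400,::-1],(400,400))]))
```

```text
contact True 0.30065290233861575
home True
[ 0.6421236  -0.11899554  0.26007709] [-1.45992827  0.72875581  4.85664546] 6.7667
[-2.52334177  0.44162217  6.11474333]
```

View pics/p.png

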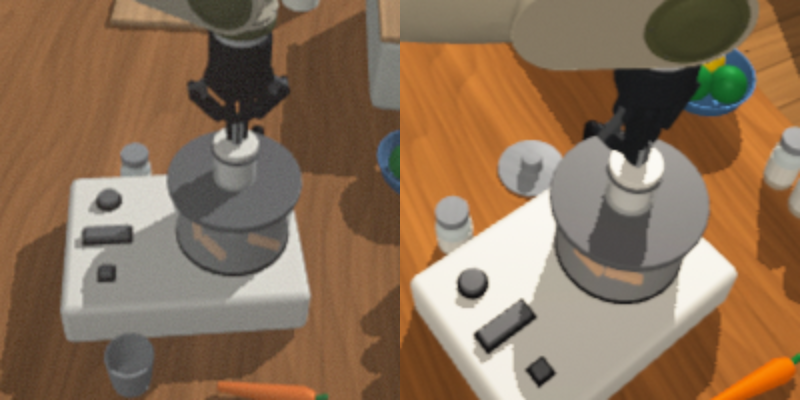

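The flange sits on the rim and the push stopped at z=0.260 after contact at 0.301, so the pusher is home. The power key is next.

Run:
```python
from h import *
from bench import env,monitor,eyes
env.movel([.642,-.119,.30]); env.movel([.457,-.0915,.30])
env.movel([.457,-.0915,.115])
print("contact",env.movel([.457,-.0915,.094],velocity=.02,guard=2.5),monitor.sense()["position"][2])
print("in",env.movel([.457,-.0915,.086],velocity=.015,guard=22))
s=monitor.sense();print(s["position"],s["contact_force"],s["clock"])
env.hold(.4);print(monitor.sense()["contact_force"],monitor.sense()["position"])
```

```text
contact True 0.09697325040382923
in True
[ 0.45672608 -0.0913641   0.09181314] [-3.5483764   0.50318468 10.0673376 ] 11.7833
[-4.24157312  0.67400591 10.81800029] [ 0.4567432  -0.09136526  0.09182871]
```

The power key stopped at 0.0918, which matches "in" at 0.092. I'll lift, check it stays in, and press and hold the pulse key.

Run:
```python
from h import *
from bench import env,monitor,eyes
p=np.array([.4697,-.1545])
env.movel([.457,-.0915,.14]); env.movel([*p,.14]); env.movel([*p,.112])
print("contact",env.movel([*p,.095],velocity=.02,guard=2.5),monitor.sense()["position"][2])
print("down",env.movel([*p,.084],velocity=.015,guard=18))
s=monitor.sense();print(s["position"],s["contact_force"],s["clock"])
env.hold(.6);s=monitor.sense();print(s["contact_force"],s["position"])
f=[eyes.grab_frame(n)["frame"] for n in("scene","side")]
cv2.imwrite("pics/e.png",np.hstack([cv2.resize(f[0][180:330,150:300,::-1],(400,400)),cv2.resize(f[1][200:350,200:350,::-1],(400,400))]))
```

```text
contact True 0.09530943108666237
down True
[ 0.46970137 -0.15448943  0.09196784] [-2.53761772  0.85217485  8.94720996] 14.7917
[-3.9758982   1.2211301   9.57953203] [ 0.46972843 -0.15451423  0.09197954]
```

View pics/e.png

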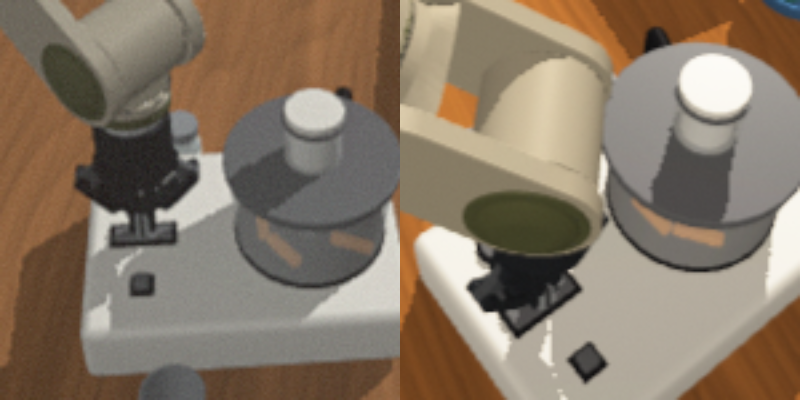

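The fingers press the pulse key (scene crop (143,235)), the stop key is clear at (142,284), and the pusher is home. The tip is at z=0.092 with a steady push of about 9.6 N.

```bash
python3 -c "
from bench import job
print(job.hand_in())"
```

```text
the job is handed in; nothing more can be done
None
```

I pushed the pusher home, pressed the power key in, and handed the job in with the pulse key held down at about 9.6 N; the stop key and bystanders were not touched as far as the pictures show, and the hand-in returned no verdict.

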